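# Clear the pH station and nest the sample beakers

## Robot

A 6-joint arm with a two-finger parallel gripper is mounted at the origin on the work surface. World frame = base frame: x ahead of the robot, y to its left, z up, the work surface at z = 0. Lengths are in m, angles in degrees, forces in N, time in s.
With the tool pointing down it reaches from about 0.25 to 0.725 m from the base axis. Payload 9.7 kg.
Tool frame: the origin (TCP) lies between the finger pads; the fingertips stand 17 mm ahead of it and the grasp point (between the pads) lies 2 mm behind it; z points along the fingers, y is the direction in which the jaws open and shut (so a half turn about z gives the same grasp; the last joint's range is limited). The gripper opens to 85 mm and grips with 20 to 120 N. Pads are 22 mm wide; open, the fingers measure 114 mm over their backs; the gripper's body (76 mm by 85 mm) begins 54 mm behind the grasp point. The pads swing forward as they close: fully open they stand 13 mm farther back than shut.
Start: joints at [76.146, 4.979, 10.078, 95.1, 0, 90], TCP at [0.132, 0.534, 0.224] pointing down, gripper open.
Joint ranges: [-179.16, 179.16], [-48.56, 103.87], [-65.8, 70.77], [-126.05, 130.52], [-82.76, 87.17], [-180, 180]. Speed limits (degrees/s): [127.2, 127.2, 147.25, 180, 180, 180].

## Interface

Orientations are given as [roll, pitch, yaw] about the fixed x, y, z axes, in that order (R = Rz(yaw) Ry(pitch) Rx(roll)).
In Python, from workcell import monitor, cams, order gives the robot as it stands. The module is installed in compiled form; this text tells all that it offers.
- The arm moves only by the shell command python3 -m handwheel 'ROWS' [OPENING] [FORCE]. ROWS is JSON, a list of rows, each a list of 6 numbers: the shift along the tool's x, y, z in m, then the turn, a rotation vector about the tool's x, y, z in degrees. In form: [[tx, ty, tz, wx, wy, wz], ...]. A call has exactly 8 rows; each row shifts and turns the commanded pose from where the row before left it, along the tool's axes as they then stand; what a row does not reach is not made up. A row lasts 1/12 s, in which the tool goes at most 41.7 mm and 7.16 degrees, less where a joint would pass 70% of its speed; a pose out of reach is approached as far as the arm can. A call is refused whole if a number of a shift passes 0.0417 or a number of a turn 7.16, either way. A call with a gripper value outside its range is refused whole. OPENING is the opening, from -1 (shut) to 1 (fully open), set as the call begins (- or left out, the last holds). The fingers move at their own pace and stop on an object; FORCE is the grip in N (left out, the last holds). Time passes only in rows, so rows that do not move let the fingers close, or fill a call up. It gives the time, the measured TCP pose, the force and the opening at its end, in the units of the state.
- monitor.get_obs(): the state, without advancing time (a new reading comes with each control period).
- cams.camera(name): name is "scene" or "top" or "wrist"; returns a dict with "img" (384x512x3 uint8, red, green, blue), "depth" (384x512 float32, m along the optical axis (not along the pixel's ray), 0 where there is no reading), "fx", "fy", "cx", "cy" (pixels), "rvec" (rotation vector, rad) and "tvec" (3), from world to camera coordinates, as OpenCV has them; the wrist camera has in their place "tool_from_camera" (4x4, takes a point from camera to tool coordinates, whose origin is the TCP and whose axes are the flange's). Camera axes: x right, y down, z forward; pixel columns grow to the right and rows downward; lengths in m; the calibration is good to about 2 mm. A picture is of the moment at which its call begins: read the wrist's pose just before it.
- order.job_done(): hands the job in, once; it reports no verdict.
The state is a dict: "time": time; "q": joint angles; "qd": joint speeds; "joint_efforts": joint torques, N m; "ee_pos": TCP position; "tcp_rot": TCP orientation; "wrist_force": force on the tool from outside, world axes, zero at the start; "torque": the same for the moment, N m; "opening": finger opening in m.
Only numpy, scipy, OpenCV 4.12 (cv2) and the standard library are available. Lean on these libraries where they do the work, as an engineer would, in place of code of your own. Each camera call takes 0.05 s, during which the arm holds its last target. There are 200 camera calls.

## Task

The pH readings are finished: first swing the electrode arm aside, all the way to its stop, without anything touching the glass electrode, and only then lift the white sample beaker off the stirrer. Nest that beaker, the one on the balance and the one on the bench, in any order, upright and fully home in the white beaker standing in the blue wash tray, so that all four stand there as one stack. Tip none of them over and leave everything else on the bench where it is.

Things in the scene. Friction and masses are not known exactly. Their poses are not given: they have to be found in the camera images.
- beaker_tray: White plastic beaker in the wash tray, foot of the stack; origin: centre of underside, z up. 74 mm tall, 30 g. Heel 43 mm dia, 24 high; wall tapers out to a straight 64 mm dia collar over the top 12 mm (grip here); mouth 58 mm inside. A 2nd beaker's heel rests on a ledge 26 mm above the underside: fully home it stands 26 mm higher, rim 26 mm above the rim below. Fit 1.5 mm loose, self-centring within 7 mm.
- beaker_stirrer: White 100 mL sample beaker like beaker_tray (same size, upright, loose; origin at the centre of its underside). This one stands on the stirrer, under the electrode.
- beaker_balance: White 100 mL sample beaker like beaker_tray (same size, upright, loose; origin at the centre of its underside). This one stands on the balance pan.
- beaker_bench: White 100 mL sample beaker like beaker_tray (same size, upright, loose; origin at the centre of its underside). This one stands on the open bench.
- electrode_arm (a joint): swing angle (rad) of the horizontal grey electrode arm about the upright post of its stand: 0 to 0.1 with the electrode over the stirrer, 1.35 at the stop, swung aside. It turns clockwise seen from above (from pointing at the robot round to the robot's left). Light friction, about 1 N at the knob; stays where left.
- swing_knob (a point): upright black knob on the free end of the electrode arm, 18 mm diameter, 34 mm tall, free above; this point is on its axis, 22 mm above its foot and 12 mm below its top, 150 mm horizontally from the post's axis and 44 mm above swing_pivot. It is fixed to the arm and turns with it. Its foot is on the arm's 34 x 30 x 22 mm end block, under which the electrode hangs.
- swing_pivot (a point): point on the vertical axis of the stand's post, at the height of the arm's underside (205 mm above the bench). The post is 14 mm diameter and reaches 262 mm above the bench; the base plate is 130 x 60 x 12 mm.
- electrode: fragile glass pH electrode, 12 to 16 mm diameter, hanging 82 mm straight down from the end of the arm; origin at its top centre, z up. Its tip hovers about 18 mm above the rim of the beaker on the stirrer.
- stirrer: round flat grey magnetic stirrer with a white top, 112 mm diameter, top 32 mm above the bench; fixed. Origin at the centre of its underside.
- balance_pan (a point): centre of the top of the balance's round steel pan, 108 mm diameter, 52 mm above the bench; the balance (200 x 150 mm) is fixed and reaches 130 mm towards the robot from this point.
- wash_tray_in (a point): centre of the inner floor of the blue wash tray, 5 mm above the bench; the tray is 200 mm (its x) by 150 mm (its y), walls 5 mm thick and 32 mm high; fixed.
- glass_beaker: straight clear glass beaker, 61 mm diameter with a 66 mm rim, 82 mm tall; not part of the stack. Origin at the centre of its underside.
- amber_bottle: brown glass bottle with a black cap, 60 mm diameter, 130 mm tall. Origin under its centre.
- reagent_bottle: clear glass bottle with a paper label and a blue cap, 72 mm diameter, 160 mm tall. Origin under its centre.
- wash_bottle: white wash bottle with a red cap and a bent spout, 70 mm diameter, about 200 mm tall. Origin under its centre.
- tip_box: blue pipette tip box with a clear lid, 122 x 87 x 67 mm. Origin under its centre.
- spatula: steel laboratory spatula lying flat on the bench, 154 mm long along its x. Origin under its middle.
Things that resemble listed ones, but are neither listed nor needed, are in the scene too. What is shaped like the beaker_bench but pink, purple or yellow is not meant.

How it is judged:
By the outcome, as a careful person would: the job done as asked, in the order asked, and still so for the second after the job is handed in, with the robot touching nothing.
It also fails if it takes over 67 s, if anything falls off the work surface, if the arm or the gripper's body presses on something with over 40 N, if the wrist force passes 120 N, or if a joint passes its speed limit or range.

## Working session

There is one attempt and no reset: what is moved stays moved. The work goes in short steps, Python scripts to look and compute and a shell command to move; the robot and the scene stay as the last step left them, time stands still between calls to the robot, and variables do not carry over. Pictures are saved under pics/ and viewed, about 8 in all and at most 12, crops included, and the job is handed in when it is done.

```bash
mkdir -p pics; cat > h.py <<'E'
import numpy as np, cv2
from workcell import monitor, cams, order
from scipy.spatial.transform import Rotation as R
def world(c,o=None):
    h,w=c['depth'].shape; u,v=np.meshgrid(np.arange(w),np.arange(h)); d=c['depth']
    P=np.stack([(u-c['cx'])/c['fx']*d,(v-c['cy'])/c['fy']*d,d],-1)
    if 'rvec' in c:
        M=cv2.Rodrigues(np.array(c['rvec'],float))[0]; return (P-np.array(c['tvec']).ravel())@M
    T=np.array(c['tool_from_camera']); P=P@T[:3,:3].T+T[:3,3]
    return P@R.from_euler('xyz',o['tcp_rot'],degrees=True).as_matrix().T+np.array(o['ee_pos'])
E
python3 - <<'E'
from h import *
o=monitor.get_obs(); print(o)
for n in ['scene','top']:
    c=cams.camera(n); P=world(c); np.savez(n+'.npz',P=P,img=c['img'],d=c['depth'])
    print(n, np.array(c['rvec']).ravel(),np.array(c['tvec']).ravel(),c['fx'])
    cv2.imwrite(f'pics/{n}0.png',cv2.resize(c['img'][:,:,::-1],(800,600),interpolation=cv2.INTER_CUBIC))
E
```

```text
{'time': 0.0, 'q': array([ 7.61468902e+01,  5.01250010e+00,  1.00336755e+01,  9.50989011e+01,
       -7.28995813e-04,  8.99999967e+01]), 'qd': array([ 0.00388443, -0.01817811,  0.05583192,  0.03913479, -0.00625234,
        0.02335493]), 'joint_efforts': array([-1.35559996e-03, -5.20393324e+01,  4.64799464e+01,  1.67475455e-02,
       -2.01575904e-04,  4.49191361e-06]), 'ee_pos': array([0.13163525, 0.53377076, 0.22336266]), 'tcp_rot': array([-1.79922274e+02,  7.28990673e-04,  1.66146894e+02]), 'wrist_force': array([ 0.86326266, -0.75581177,  0.12264286]), 'torque': array([-0.00963634, -0.00360173, -0.01570193]), 'opening': 0.08519272761257528}
scene [ 0.6974982   2.47711106 -1.27998126] [ 0.43138429 -0.0455919   1.82505105] 474.64746637819496
top [ 2.11880575 -2.15779687  0.17551797] [0.01587964 0.54674634 1.30870509] 376.8009846312801
```

View pics/top0.png

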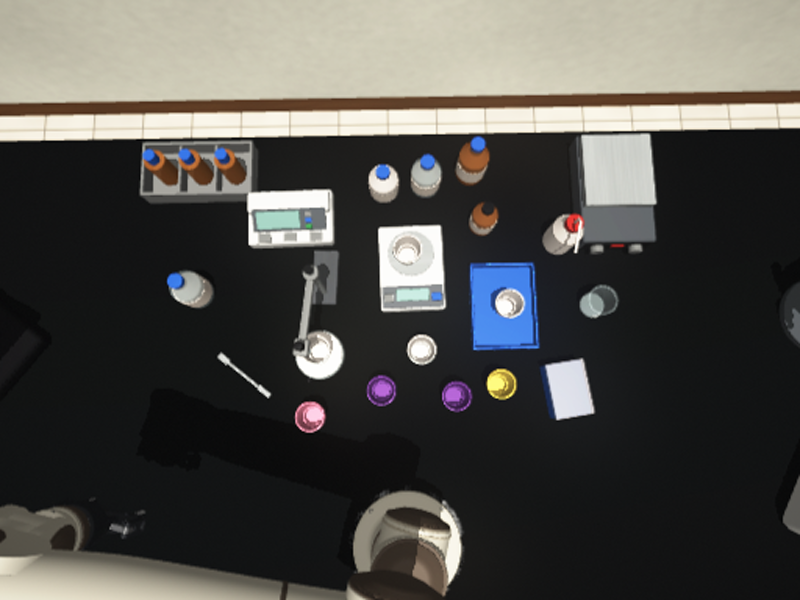

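View pics/scene0.png

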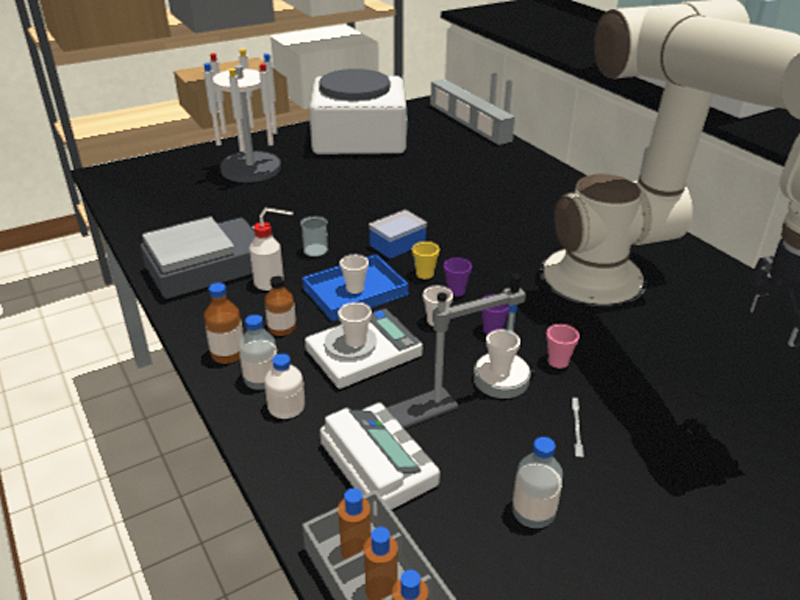

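The top view (800x600) shows the white beakers at stirrer (320,346), balance (407,250), bench (422,349) and tray (510,303). The knob is at (299,348) and the post at (309,272). Pink, purple and yellow lookalikes stand nearer the robot.

```bash
python3 - <<'E'
from h import *
from scipy.optimize import least_squares
t=np.load('top.npz'); s=np.load('scene.npz'); T=t['P']; 
def at(u,v): return T[int(v*.64),int(u*.64)]
ok=t['d']>0; A=np.vstack([T[ok],s['P'][s['d']>0]]); src=np.r_[np.zeros(ok.sum()),np.ones((s['d']>0).sum())]
for n,u,v,zr in [('stir',320,346,.106),('bal',407,250,.126),('bench',422,349,.074),('tray',510,303,.079)]:
    p=at(u,v); print(n,'pix',p.round(3))
    for k in (0,1):
        B=A[(src==k)&(np.hypot(*(A[:,:2]-p[:2]).T)<.055)&(abs(A[:,2]-zr)<.005)]
        if len(B)<5: print(k,len(B)); continue
        f=least_squares(lambda c:np.hypot(*(B[:,:2]-c).T)-.031,B[:,:2].mean(0),loss='soft_l1',f_scale=.003)
        print(' ',k,len(B),f.x.round(4),'res',abs(f.fun).mean().round(4),'zmax',B[:,2].max().round(4))
for n,u,v,z0,z1 in [('knob',299,348,.245,.265),('post',309,272,.235,.27)]:
    p=at(u,v)
    for k in (0,1):
        B=A[(src==k)&(np.hypot(*(A[:,:2]-p[:2]).T)<.05)&(A[:,2]>z0)&(A[:,2]<z1)]
        print(n,k,p.round(3),len(B),B[:,:2].mean(0).round(4) if len(B) else '',(B.min(0).round(3),B.max(0).round(3)) if len(B) else '')
for n,u,v in [('purple1',381,390),('purple2',457,396),('yellow',501,384),('pink',310,416),('glass',598,302),('wash',568,235),('amber',484,218),('tip',569,389),('balpanel',412,296),('leftbottle',193,290),('lbal',290,218),('traycorner',474,346),('traycorner',535,266)]:
    print(n,at(u,v).round(3))
E
```

```text
stir pix [0.448 0.193 0.03 ]
  0 43 [0.4314 0.1922] res 0.0009 zmax 0.1098
  1 80 [0.4325 0.196 ] res 0.0016 zmax 0.109
bal pix [ 0.662 -0.012  0.056]
  0 54 [ 0.6476 -0.0118] res 0.0011 zmax 0.1304
  1 82 [ 0.6491 -0.0079] res 0.0017 zmax 0.1282
bench pix [ 0.438 -0.045  0.003]
  0 51 [ 0.4308 -0.0393] res 0.0011 zmax 0.0782
  1 53 [ 0.4316 -0.0346] res 0.0018 zmax 0.078
tray pix [ 0.545 -0.254  0.006]
  0 53 [ 0.5301 -0.239 ] res 0.0012 zmax 0.0832
  1 59 [ 0.5312 -0.2351] res 0.0024 zmax 0.0816
knob 0 [0.425 0.2   0.263] 32 [0.4269 0.202 ] (array([0.419, 0.195, 0.248]), array([0.435, 0.211, 0.265]))
knob 1 [0.425 0.2   0.263] 45 [0.4301 0.2093] (array([0.419, 0.201, 0.246]), array([0.438, 0.217, 0.264]))
post 0 [0.571 0.184 0.257] 32 [0.5757 0.1847] (array([0.568, 0.177, 0.237]), array([0.584, 0.193, 0.263]))
post 1 [0.571 0.184 0.257] 59 [0.578  0.1911] (array([0.569, 0.179, 0.235]), array([0.586, 0.199, 0.263]))
purple1 [0.346 0.055 0.001]
purple2 [ 0.329 -0.121  0.004]
yellow [ 0.356 -0.223  0.004]
pink [0.289 0.218 0.   ]
glass [ 0.542 -0.463  0.001]
wash [ 0.675 -0.366  0.122]
amber [ 0.722 -0.184  0.108]
tip [ 0.341 -0.364  0.068]
balpanel [ 0.558 -0.021  0.045]
leftbottle [0.568 0.458 0.114]
lbal [0.742 0.257 0.069]
traycorner [ 0.441 -0.162  0.03 ]
traycorner [ 0.632 -0.319 -0.001]
```

```bash
python3 -m handwheel '[[0,0,-0.034,0,0,0],[0,0,-0.034,0,0,0],[0,0,-0.034,0,0,0],[0,0,-0.034,0,0,0],[-0.0224,-0.015,0,0,0,0],[-0.0224,-0.015,0,0,0,0],[-0.0224,-0.015,0,0,0,0],[-0.0224,-0.015,0,0,0,0]]' 
python3 -m handwheel '[[-0.0224,-0.015,0,0,0,0],[-0.0224,-0.015,0,0,0,0],[-0.0224,-0.015,0,0,0,0],[-0.0224,-0.015,0,0,0,0],[-0.0224,-0.015,0,0,0,0],[-0.0224,-0.015,0,0,0,0],[-0.0224,-0.015,0,0,0,0],[-0.0224,-0.015,0,0,0,0]]' -0.35
python3 -m handwheel '[[-0.0224,-0.015,0,0,0,0],[-0.0224,-0.015,0,0,0,0],[-0.0224,-0.015,0,0,0,0],[-0.0224,-0.015,0,0,0,0],[0,0,0,0,0,-6.9],[0,0,0,0,0,0],[0,0,0,0,0,0],[0,0,0,0,0,0]]'
cat >> h.py <<'E'
def look(n,dbg=True):
    o=monitor.get_obs(); c=cams.camera('wrist'); P=world(c,o); np.savez(n+'.npz',P=P,img=c['img'],d=c['depth'])
    cv2.imwrite(f'pics/{n}.png',cv2.resize(c['img'][:,:,::-1],(800,600),interpolation=cv2.INTER_CUBIC))
    return o,c,P[c['depth']>0]
E
python3 - <<'E'
from h import *
o,c,P=look('w1'); print(o['ee_pos'],o['tcp_rot'],o['opening'],o['q'].round(1),o['time']); print(np.array(c['tool_from_camera']).round(3),c['fx'])
def rep(n,xy,r,z0,z1):
    B=P[(np.hypot(*(P[:,:2]-xy).T)<r)&(P[:,2]>z0)&(P[:,2]<z1)]; print(n,len(B),*( (B.mean(0).round(4),B.min(0).round(4),B.max(0).round(4)) if len(B) else ()))
rep('knob',[.428,.205],.03,.25,.27); rep('post',[.577,.187],.03,.25,.27)
E
```

```text
time: 0.77
ee_pos: [0.2049, 0.4536, 0.3598]
tcp_rot: [-180.0, -0.0, 166.2]
wrist_force: [0.8, 0.6, -0.6]
opening: 0.0854
time: 1.43
ee_pos: [0.3502, 0.2937, 0.3599]
tcp_rot: [-180.0, -0.0, 166.2]
wrist_force: [-0.2, 0.5, -0.4]
opening: 0.0281
time: 2.1
ee_pos: [0.4219, 0.2155, 0.36]
tcp_rot: [-180.0, -0.0, 172.9]
wrist_force: [-0.7, 0.4, 0.0]
opening: 0.0279
[0.42185985 0.21552597 0.36003123] [-1.79999739e+02 -1.41089629e-02  1.72891812e+02] 0.02791413225104403 [2.710e+01 1.000e-01 2.070e+01 1.106e+02 0.000e+00 3.420e+01] 2.1
[[ 0.001 -0.95  -0.312  0.08 ]
 [ 1.     0.001 -0.001  0.   ]
 [ 0.001 -0.312  0.95  -0.149]
 [ 0.     0.     0.     1.   ]] 313.3241045162674
knob 380 [0.4266 0.2032 0.2595] [0.4192 0.1939 0.25  ] [0.4362 0.2117 0.2624]
post 305 [0.5747 0.1852 0.2583] [0.5674 0.1757 0.2512] [0.5866 0.1939 0.2611]
```

View pics/w1.png

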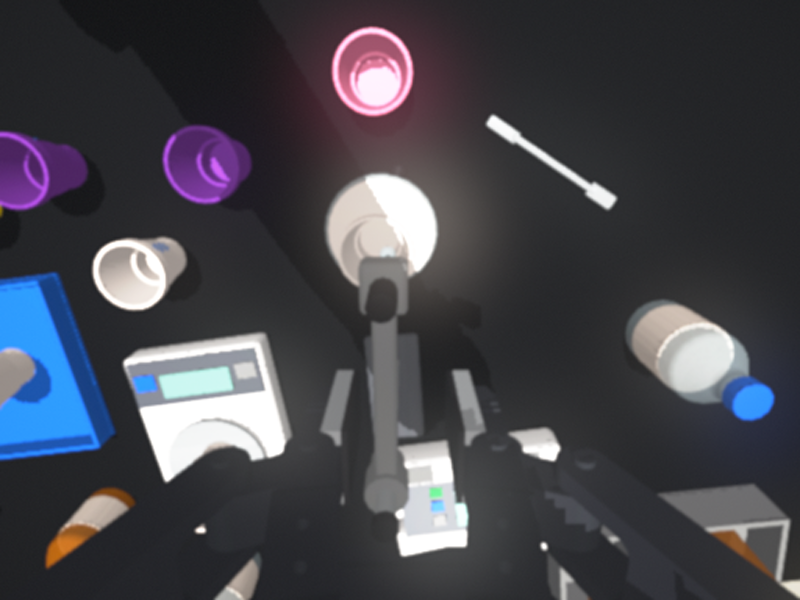

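The wrist view shows the knob at (382,298) and the post at (383,490). Wrist and top cameras agree (knob 0.428,0.203; post 0.577,0.185; radius 0.150), while the scene camera is about 4 mm off in y. I'll cage the knob loosely and swing.

```bash
python3 -m handwheel '[[-0.0073,-0.0117,0,0,0,0],[0,0,0.02,0,0,0],[0,0,0.02,0,0,0],[0,0,0.02,0,0,0],[0,0,0.02,0,0,0],[0,0,0.015,0,0,0],[0,0,0.01,0,0,0],[0,0,0,0,0,0]]'
python3 -m handwheel '[[0,0.003,0,0,0,1],[-0.0001,0.005,0,0,0,2],[-0.0004,0.0105,0,0,0,4],[-0.0004,0.0105,0,0,0,4],[-0.0004,0.0105,0,0,0,4],[-0.0004,0.0105,0,0,0,4],[-0.0004,0.0105,0,0,0,4],[-0.0004,0.0105,0,0,0,4]]'
python3 -m handwheel '[[-0.0004,0.0105,0,0,0,4],[-0.0004,0.0105,0,0,0,4],[-0.0004,0.0105,0,0,0,4],[-0.0004,0.0105,0,0,0,4],[-0.0004,0.0105,0,0,0,4],[-0.0004,0.0105,0,0,0,4],[-0.0004,0.0105,0,0,0,4],[-0.0004,0.0105,0,0,0,4]]'
python3 -m handwheel '[[-0.0001,0.0052,0,0,0,2],[-0.0001,0.0052,0,0,0,2],[-0.0001,0.0052,0,0,0,2],[-0.0001,0.0052,0,0,0,2],[0,0.0026,0,0,0,1],[0,0.0026,0,0,0,1],[0,0,0,0,0,0],[0,0,0,0,0,0]]'
python3 - <<'E'
from h import *
o=monitor.get_obs(); d=o['ee_pos'][:2]-[.577,.185]; print(np.hypot(*d),np.degrees(np.arctan2(d[1],d[0])),o['wrist_force'])
E
```

```text
time: 2.82
ee_pos: [0.4271, 0.2029, 0.2533]
tcp_rot: [-179.9, -0.1, 173.0]
wrist_force: [-0.3, -0.2, -0.9]
opening: 0.0279
time: 3.48
ee_pos: [0.4532, 0.2697, 0.2566]
tcp_rot: [179.9, 0.0, 145.8]
wrist_force: [0.6, 0.6, -0.3]
opening: 0.0275
time: 4.15
ee_pos: [0.5171, 0.3228, 0.2564]
tcp_rot: [179.9, -0.0, 113.8]
wrist_force: [0.5, 0.3, 0.7]
opening: 0.0277
time: 4.82
ee_pos: [0.541, 0.3304, 0.2554]
tcp_rot: [180.0, -0.0, 104.1]
wrist_force: [0.5, -0.3, 0.6]
opening: 0.0281
0.1497751519508087 103.90079238285573 [ 0.5352271  -0.30809707  0.57144545]
```

```bash
python3 -m handwheel '[[0,0.0026,0,0,0,1],[0,0.0026,0,0,0,1],[0,0.0026,0,0,0,1],[0,0.0026,0,0,0,1],[0,0,0,0,0,0],[0,0,0,0,0,0],[0,0,0,0,0,0],[0,0,0,0,0,0]]'
python3 -m handwheel '[[0,0.0013,0,0,0,0.5],[0,0.0013,0,0,0,0.5],[0,0.0013,0,0,0,0.5],[0,0.0013,0,0,0,0.5],[0,0,0,0,0,0],[0,0,0,0,0,0],[0,0,0,0,0,0],[0,0,0,0,0,0]]'
python3 -m handwheel '[[0,0.0013,0,0,0,0.5],[0,0.0013,0,0,0,0.5],[0,0.0013,0,0,0,0.5],[0,0,0,0,0,0],[0,0,0,0,0,0],[0,0,0,0,0,0],[0,0,0,0,0,0],[0,0,0,0,0,0]]'
```

```text
time: 5.48
ee_pos: [0.5511, 0.3325, 0.2551]
tcp_rot: [-180.0, 0.0, 100.1]
wrist_force: [-0.0, -0.0, 0.0]
opening: 0.0278
time: 6.15
ee_pos: [0.5563, 0.3333, 0.2551]
tcp_rot: [180.0, -0.0, 98.0]
wrist_force: [-1.0, 0.4, 0.5]
opening: 0.0278
time: 6.82
ee_pos: [0.5602, 0.3339, 0.2551]
tcp_rot: [180.0, -0.0, 96.5]
wrist_force: [0.2, 0.2, 0.3]
opening: 0.0279
```

```bash
python3 -m handwheel '[[0,0.0013,0,0,0,0.5],[0,0.0013,0,0,0,0.5],[0,0.0013,0,0,0,0.5],[0,0,0,0,0,0],[0,0,0,0,0,0],[0,0,0,0,0,0],[0,0,0,0,0,0],[0,0,0,0,0,0]]'
python3 -m handwheel '[[0,0.001,0,0,0,0.4],[0,0.001,0,0,0,0.4],[0,0.0005,0,0,0,0.2],[0,0,0,0,0,0],[0,0,0,0,0,0],[0,0,0,0,0,0],[0,0,0,0,0,0],[0,0,0,0,0,0]]'
python3 - <<'E'
from h import *
o,c,P=look('w2'); print(o['ee_pos'],o['wrist_force'])
B=P[(P[:,2]>.247)&(P[:,2]<.27)&(np.hypot(*(P[:,:2]-o['ee_pos'][:2]).T)<.03)]
print(len(B),B.min(0),B.max(0)) if len(B) else print('none')
E
```

```text
time: 7.48
ee_pos: [0.564, 0.3343, 0.2551]
tcp_rot: [180.0, 0.0, 95.0]
wrist_force: [0.2, 0.1, 0.2]
opening: 0.0281
time: 8.15
ee_pos: [0.5665, 0.3345, 0.2551]
tcp_rot: [180.0, -0.0, 94.0]
wrist_force: [-0.1, -0.2, -0.2]
opening: 0.0277
[0.56652662 0.3344564  0.25512045] [-0.07364283 -0.23977827 -0.1687725 ]
225 [0.54163728 0.32271775 0.26154008] [0.59217685 0.34738473 0.26999046]
```

View pics/w2.png

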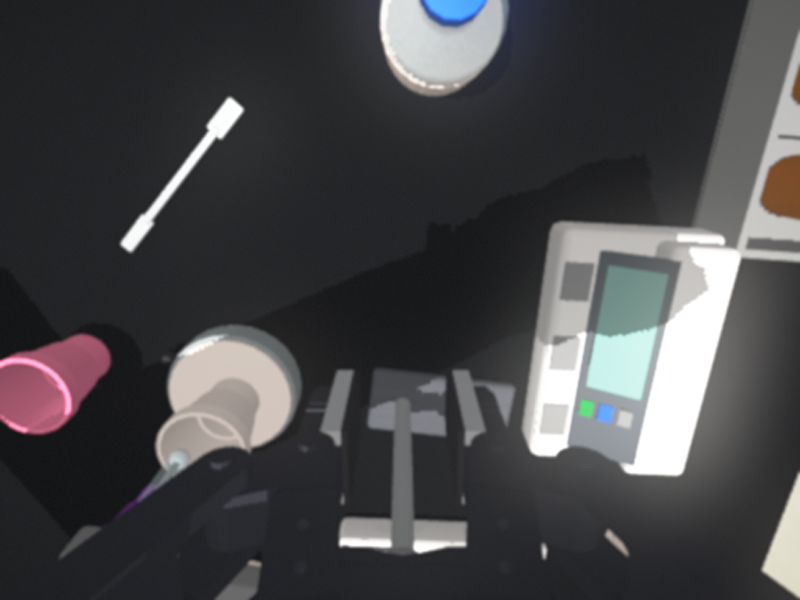

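The wrist view shows a grey bar between the fingers at (402,400–550) and what may be the electrode tip at (175,460), so it is ambiguous. I'll check with the top camera.

```bash
python3 - <<'E'
from h import *
c=cams.camera('top'); P=world(c); 
im=c['img'][130:280,150:350,::-1]; cv2.imwrite('pics/t2.png',cv2.resize(im,(800,600),interpolation=cv2.INTER_CUBIC))
A=P[c['depth']>0]
B=A[(A[:,2]>.2)&(A[:,2]<.268)&(A[:,0]>.35)&(A[:,0]<.65)&(A[:,1]>.12)&(A[:,1]<.36)]
for k in range(0,len(B),max(1,len(B)//25)): print(B[k].round(3))
w=np.load('w2.npz')
for u,v in [(402,420),(402,480),(402,520),(360,532),(175,460),(340,400),(470,400)]: print(u,v,w['P'][int(v*.64),int(u*.64)].round(3),w['d'][int(v*.64),int(u*.64)].round(3))
E
```

```text
[0.583 0.19  0.261]
[0.577 0.187 0.261]
[0.582 0.171 0.221]
[0.569 0.182 0.252]
[0.572 0.171 0.222]
[0.564 0.182 0.231]
[0.559 0.18  0.224]
[0.55  0.189 0.225]
[0.541 0.195 0.223]
[0.531 0.198 0.224]
[0.525 0.186 0.221]
[0.516 0.192 0.222]
[0.506 0.192 0.222]
[0.497 0.198 0.223]
[0.487 0.201 0.225]
[0.478 0.204 0.225]
[0.472 0.192 0.222]
[0.462 0.194 0.225]
[0.453 0.201 0.225]
[0.444 0.213 0.226]
[0.44  0.191 0.228]
[0.432 0.201 0.258]
[0.431 0.188 0.225]
[0.425 0.194 0.225]
[0.419 0.212 0.229]
[0.416 0.197 0.228]
[0.41  0.197 0.223]
402 420 [0.577 0.192 0.048] 0.408
402 480 [0.577 0.192 0.125] 0.335
402 520 [0.577 0.191 0.16 ] 0.302
360 532 [0.546 0.051 0.026] 0.472
175 460 [0.43  0.209 0.139] 0.313
340 400 [0.549 0.344 0.284] 0.136
470 400 [0.585 0.346 0.284] 0.136
```

View pics/t2.png

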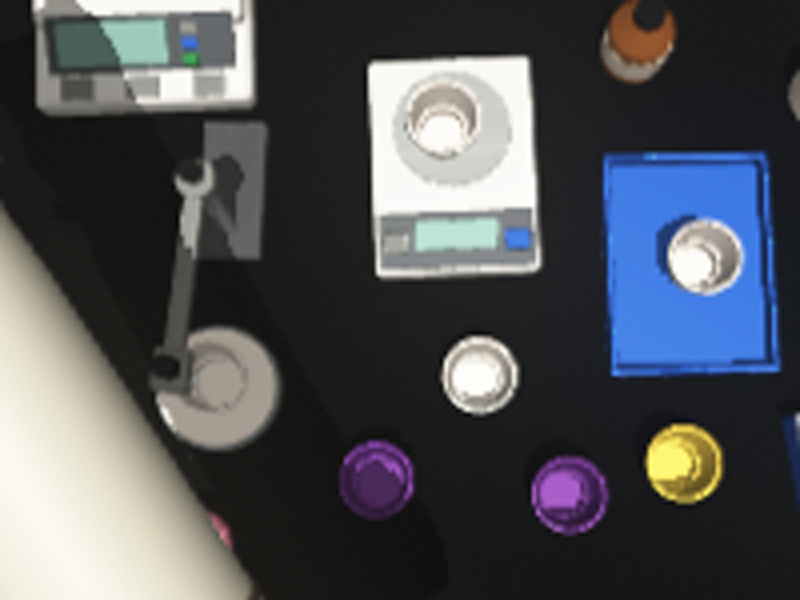

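The top crop shows the knob still at (170,365) over the stirrer, so the swing missed it. I'll find out where the fingertips really were.

```bash
python3 - <<'E'
from h import *
w=np.load('w2.npz'); P=w['P']; e=np.array([.5665,.3345,.2551])
m=(w['d']>0)&(w['d']<.22)
Q=(P-e)@R.from_euler('xyz',[180,0,94],degrees=True).as_matrix()  # tool coords
for v in range(225,300,6):
    for u in (216,226,296,304):
        if m[v,u]: print(v,u,Q[v,u].round(3),end=' | ')
    print()
q=Q[m]; print(q[:,2].max(), len(q), np.percentile(q[:,2],[5,50,95,99]))
E
```

```text
237 216 [ 0.011 -0.02  -0.012] | 237 226 [ 0.011 -0.015 -0.012] | 237 296 [ 0.012  0.019 -0.013] | 
243 216 [ 0.011 -0.019 -0.017] | 243 226 [ 0.011 -0.014 -0.018] | 243 296 [ 0.011  0.018 -0.017] | 
249 216 [ 0.011 -0.018 -0.024] | 249 226 [ 0.011 -0.014 -0.024] | 249 296 [ 0.011  0.018 -0.024] | 249 304 [ 0.007  0.023 -0.016] | 
255 216 [ 0.011 -0.017 -0.03 ] | 255 226 [ 0.01  -0.014 -0.027] | 255 296 [ 0.011  0.017 -0.03 ] | 255 304 [ 0.011  0.021 -0.029] | 
261 216 [ 0.011 -0.017 -0.034] | 261 226 [ 0.007 -0.014 -0.027] | 261 296 [ 0.011  0.017 -0.034] | 261 304 [ 0.011  0.02  -0.035] | 
267 216 [ 0.01  -0.017 -0.038] | 267 226 [ 0.005 -0.014 -0.029] | 267 296 [ 0.011  0.016 -0.039] | 267 304 [ 0.012  0.019 -0.04 ] | 
273 216 [ 0.011 -0.016 -0.042] | 273 226 [ 0.003 -0.013 -0.031] | 273 296 [ 0.01   0.016 -0.042] | 273 304 [ 0.011  0.019 -0.043] | 
279 216 [ 0.01  -0.016 -0.045] | 279 226 [-0.    -0.013 -0.03 ] | 279 296 [ 0.009  0.015 -0.044] | 279 304 [ 0.012  0.018 -0.048] | 
285 216 [ 0.007 -0.016 -0.046] | 285 226 [-0.003 -0.013 -0.031] | 285 296 [ 0.007  0.015 -0.044] | 285 304 [ 0.012  0.017 -0.052] | 
291 216 [ 0.007 -0.015 -0.049] | 291 226 [-0.006 -0.014 -0.031] | 291 296 [ 0.004  0.016 -0.044] | 291 304 [ 0.012  0.017 -0.056] | 
297 216 [ 0.004 -0.015 -0.049] | 297 226 [-0.008 -0.013 -0.033] | 297 296 [ 0.001  0.016 -0.045] | 297 304 [ 0.012  0.016 -0.06 ] | 
0.1003845314173378 34543 [-0.09213917 -0.07497442 -0.02888012  0.09494327]
```

Measured fingertips sit about 8 mm *behind* the TCP at this opening, not 17 mm ahead, so they passed just over the knob top. That agrees with the zero contact force. I'll go back and check the tip position at full opening and shut.

```bash
cat >> h.py <<'E'
def tips(n):
    o=monitor.get_obs(); c=cams.camera('wrist'); d=c['depth']; h,w=d.shape; u,v=np.meshgrid(np.arange(w),np.arange(h))
    P=np.stack([(u-c['cx'])/c['fx']*d,(v-c['cy'])/c['fy']*d,d],-1); T=np.array(c['tool_from_camera']); Q=(P@T[:3,:3].T+T[:3,3])
    for s in (-1,1):
        m=(d>0)&(d<.2)&(abs(Q[...,0])<.02)&(Q[...,1]*s<.062)&(Q[...,1]*s>0)&(Q[...,2]>-.05)
        q=Q[m]; print(n,s,'opening',o['opening'].round(4),len(q),'z max/99%',q[:,2].max().round(4),np.percentile(q[:,2],99).round(4),'y at tip',q[q[:,2]>np.percentile(q[:,2],95)][:,1].mean().round(4))
E
python3 -m handwheel '[[0,0,-0.02,0,0,0],[0,0,-0.03,0,0,0],[-0.0152,-0.0185,0,0,0,0],[-0.0152,-0.0185,0,0,0,0],[-0.0152,-0.0185,0,0,0,0],[-0.0152,-0.0185,0,0,0,0],[-0.0152,-0.0185,0,0,0,0],[-0.0152,-0.0185,0,0,0,0]]' 1
python3 -c "
from h import *
tips('open')"
python3 -m handwheel '[[-0.0152,-0.0185,0,0,0,0],[-0.0152,-0.0185,0,0,0,0],[0,0,0,0,0,-6.5],[0,0,0,0,0,-6.5],[0,0,0,0,0,-6.5],[0,0,0,0,0,-6.5],[0,0,0,0,0,-6.5],[0,0,0,0,0,-6.5]]' -1
python3 -c "
from h import *
tips('shut')"
python3 -m handwheel '[[0,0,0,0,0,-6.5],[0,0,0,0,0,-6.5],[0,0,0,0,0,-6.5],[0,0,0,0,0,-6.5],[0,0,0,0,0,-6.5],[0,0,0,0,0,-6.5],[0,0,0,0,0,-1],[0,0,0,0,0,0]]' -0.35
python3 -c "
from h import *
tips('part')"
```

```text
time: 8.92
ee_pos: [0.4613, 0.2349, 0.305]
tcp_rot: [180.0, -0.0, 94.1]
wrist_force: [0.3, 0.5, 0.1]
opening: 0.0857
time: 9.63
ee_pos: [0.4275, 0.2027, 0.3053]
tcp_rot: [180.0, 0.0, 133.4]
wrist_force: [-0.2, 0.9, 0.6]
opening: 0.0002
time: 10.35
ee_pos: [0.4275, 0.2027, 0.3052]
tcp_rot: [180.0, 0.0, 172.8]
wrist_force: [-0.2, 0.8, -0.5]
opening: 0.028Traceback (most recent call last):
  File "<string>", line 3, in <module>
    tips('open')
    ~~~~^^^^^^^^
  File "h.py", line 20, in tips
    q=Q[m]; print(n,s,'opening',o['opening'].round(4),len(q),'z max/99%',q[:,2].max().round(4),np.percentile(q[:,2],99).round(4),'y at tip',q[q[:,2]>np.percentile(q[:,2],95)][:,1].mean().round(4))
                                ^^^^^^^^^^^^^^^^^^
AttributeError: 'float' object has no attribute 'round'
Traceback (most recent call last):
  File "h.py", line 20, in tips
    q=Q[m]; print(n,s,'opening',o['opening'].round(4),len(q),'z max/99%',q[:,2].max().round(4),np.percentile(q[:,2],99).round(4),'y at tip',q[q[:,2]>np.percentile(q[:,2],95)][:,1].mean().round(4))
                                ^^^^^^^^^^^^^^^^^^
AttributeError: 'float' object has no attribute 'round'
Traceback (most recent call last):
  File "h.py", line 20, in tips
    q=Q[m]; print(n,s,'opening',o['opening'].round(4),len(q),'z max/99%',q[:,2].max().round(4),np.percentile(q[:,2],99).round(4),'y at tip',q[q[:,2]>np.percentile(q[:,2],95)][:,1].mean().round(4))
                                ^^^^^^^^^^^^^^^^^^
AttributeError: 'float' object has no attribute 'round'
```

```bash
sed -i "s/o\['opening'\].round(4)/round(o['opening'],4)/; s/(Q\[...,2\]>-.05)/(Q[...,2]>-.05)\&(Q[...,2]<.035)/" h.py
python3 -c "
from h import *
tips('part'); o,c,P=look('w3'); print(o['ee_pos'],o['wrist_force'])
B=P[(P[:,2]>.25)&(P[:,2]<.267)&(np.hypot(*(P[:,:2]-[.4277,.203]).T)<.02)]
print(len(B),B.min(0),B.max(0))
B=P[(P[:,2]>.215)&(P[:,2]<.24)&(np.hypot(*(P[:,:2]-[.4277,.203]).T)<.03)]
print(len(B),B.min(0),B.max(0),np.median(B[:,2]))
"
```

```text
part -1 opening 0.0276 1820 z max/99% -0.0061 -0.01 y at tip -0.0156
part 1 opening 0.0276 1821 z max/99% -0.0071 -0.0099 y at tip 0.0155
[0.42749371 0.20274462 0.30514763] [ 0.37236751  0.50439436 -0.39300808]
601 [0.41905703 0.19426181 0.25023065] [0.43673724 0.21149447 0.2625499 ]
1202 [0.40998253 0.18658723 0.21502453] [0.45760076 0.21883623 0.23984897] 0.2259762073414606
```

View pics/w3.png

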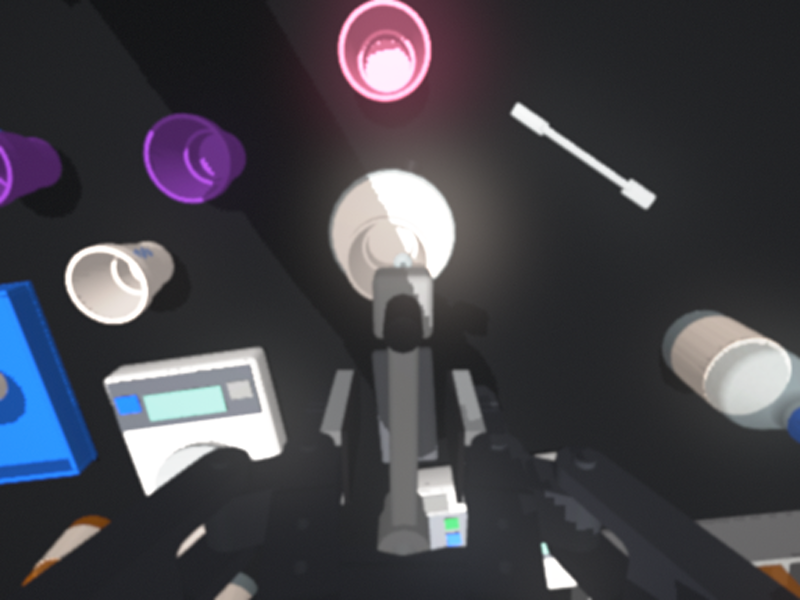

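The wrist view shows the knob at (403,320), midway between the pads at (340,400) and (468,400), with fingertips at tool z ≈ -7 mm. I'll descend to z = 0.244 (about 10 mm overlap, still clear of the block under either geometry) and start the swing.

```bash
python3 -m handwheel '[[0,0,0.02,0,0,0],[0,0,0.015,0,0,0],[0,0,0.01,0,0,0],[0,0,0.008,0,0,0],[0,0,0.004,0,0,0],[0,0,0.004,0,0,0],[0,0,0,0,0,0],[0,0,0,0,0,0]]'
python3 -m handwheel '[[0,0.0026,0,0,0,1],[0,0.0026,0,0,0,1],[0,0.0052,0,0,0,2],[0,0.0052,0,0,0,2],[0,0.0052,0,0,0,2],[0,0.0052,0,0,0,2],[0,0,0,0,0,0],[0,0,0,0,0,0]]'
python3 -c "
from h import *
o,c,P=look('w4'); print(o['ee_pos'],o['wrist_force'])
B=P[(P[:,2]>.255)&(P[:,2]<.264)&(np.hypot(*(P[:,:2]-o['ee_pos'][:2]).T)<.02)]
print(len(B),B.mean(0),B.min(0),B.max(0))
c=cams.camera('top'); A=world(c)[c['depth']>0]; B=A[(A[:,2]>.21)&(A[:,2]<.232)&(np.hypot(*(A[:,:2]-[.577,.185]).T)<.1)&(A[:,0]<.56)]
B=B[np.hypot(*(B[:,:2]-[.577,.185]).T)>.03]; d=B[:,:2]-[.577,.185]; print(len(B),np.degrees(np.median(np.arctan2(d[:,1],d[:,0]))))
"
```

```text
time: 11.17
ee_pos: [0.4276, 0.2028, 0.2445]
tcp_rot: [180.0, 0.0, 173.0]
wrist_force: [-0.9, -0.6, 0.5]
opening: 0.0276
time: 11.83
ee_pos: [0.4325, 0.2285, 0.2442]
tcp_rot: [180.0, 0.0, 163.1]
wrist_force: [-0.7, 0.1, 0.2]
opening: 0.0277
[0.43251184 0.22851749 0.24417477] [-0.73278083  0.14178124  0.16603077]
1300 [0.4305197  0.22626531 0.25991949] [0.41709201 0.21181516 0.25501654] [0.44766381 0.24785473 0.2639534 ]
126 165.57266357862937
```

The arm now follows (top camera 165.6°). I'll continue the swing.

```bash
python3 -m handwheel '[[-0.0001,0.0052,0,0,0,2],[-0.0004,0.0105,0,0,0,4],[-0.0004,0.0105,0,0,0,4],[-0.0004,0.0105,0,0,0,4],[-0.0004,0.0105,0,0,0,4],[-0.0004,0.0105,0,0,0,4],[-0.0004,0.0105,0,0,0,4],[-0.0004,0.0105,0,0,0,4]]'
python3 -m handwheel '[[-0.0004,0.0105,0,0,0,4],[-0.0004,0.0105,0,0,0,4],[-0.0004,0.0105,0,0,0,4],[-0.0004,0.0105,0,0,0,4],[-0.0004,0.0105,0,0,0,4],[-0.0004,0.0105,0,0,0,4],[-0.0001,0.0052,0,0,0,2],[-0.0001,0.0052,0,0,0,2]]'
python3 -m handwheel '[[0,0.0026,0,0,0,1],[0,0.0026,0,0,0,1],[0,0.0026,0,0,0,1],[0,0.0026,0,0,0,1],[0,0,0,0,0,0],[0,0,0,0,0,0],[0,0,0,0,0,0],[0,0,0,0,0,0]]'
```

```text
time: 12.6
ee_pos: [0.4739, 0.2943, 0.2443]
tcp_rot: [-180.0, -0.0, 132.9]
wrist_force: [-1.0, 0.3, 0.1]
opening: 0.028
time: 13.27
ee_pos: [0.5379, 0.3293, 0.2438]
tcp_rot: [-180.0, -0.0, 105.0]
wrist_force: [-1.2, -0.8, -1.1]
opening: 0.0277
time: 13.93
ee_pos: [0.5476, 0.3317, 0.2443]
tcp_rot: [180.0, -0.0, 101.1]
wrist_force: [0.7, 0.4, 0.0]
opening: 0.0283
```

```bash
python3 -m handwheel '[[0,0.0026,0,0,0,1],[0,0.0026,0,0,0,1],[0,0.0013,0,0,0,0.5],[0,0.0013,0,0,0,0.5],[0,0,0,0,0,0],[0,0,0,0,0,0],[0,0,0,0,0,0],[0,0,0,0,0,0]]'
python3 -c "
from h import *
c=cams.camera('top'); A=world(c)[c['depth']>0]; B=A[(A[:,2]>.21)&(A[:,2]<.232)&(np.hypot(*(A[:,:2]-[.577,.185]).T)<.1)]
B=B[np.hypot(*(B[:,:2]-[.577,.185]).T)>.03]; d=B[:,:2]-[.577,.185]; print(len(B),np.degrees(np.median(np.arctan2(d[:,1],d[:,0]))))
"
```

```text
time: 14.6
ee_pos: [0.5554, 0.3331, 0.2441]
tcp_rot: [180.0, -0.0, 98.1]
wrist_force: [0.5, 0.1, 0.2]
opening: 0.0278
127 101.8234749863944
```

```bash
python3 -m handwheel '[[0,0.0013,0,0,0,0.5],[0,0.0013,0,0,0,0.5],[0,0.0013,0,0,0,0.5],[0,0,0,0,0,0],[0,0,0,0,0,0],[0,0,0,0,0,0],[0,0,0,0,0,0],[0,0,0,0,0,0]]'
python3 -m handwheel '[[0,0.0013,0,0,0,0.5],[0,0.0013,0,0,0,0.5],[0,0,0,0,0,0],[0,0,0,0,0,0],[0,0,0,0,0,0],[0,0,0,0,0,0],[0,0,0,0,0,0],[0,0,0,0,0,0]]'
python3 -m handwheel '[[0,0.001,0,0,0,0.4],[0,0.001,0,0,0,0.4],[0,0,0,0,0,0],[0,0,0,0,0,0],[0,0,0,0,0,0],[0,0,0,0,0,0],[0,0,0,0,0,0],[0,0,0,0,0,0]]'
```

```text
time: 15.32
ee_pos: [0.5573, 0.3332, 0.2441]
tcp_rot: [-179.8, 0.0, 96.5]
wrist_force: [-11.6, -3.5, 3.3]
opening: 0.0276
time: 15.98
ee_pos: [0.5577, 0.333, 0.244]
tcp_rot: [-179.5, 0.1, 95.6]
wrist_force: [-22.1, -6.0, 5.1]
opening: 0.0282
time: 16.65
ee_pos: [0.558, 0.3329, 0.244]
tcp_rot: [-179.3, 0.1, 94.8]
wrist_force: [-32.2, -7.9, 5.4]
opening: 0.0279
```

The stop is reached (32 N, no further motion). I'll back off to centre, lift, open, move over the stirrer beaker and look.

```bash
python3 -m handwheel '[[0,-0.006,0,0,0,0],[0,-0.005,0,0,0,0],[0,0,0,0,0,0],[0,0,-0.02,0,0,0],[0,0,-0.03,0,0,0],[0,0,-0.03,0,0,0],[0,0,0,0,0,0],[0,0,0,0,0,0]]'
python3 -m handwheel '[[-0.0163,-0.0165,0,0,0,0],[-0.0163,-0.0165,0,0,0,0],[-0.0163,-0.0165,0,0,0,0],[-0.0163,-0.0165,0,0,0,0],[-0.0163,-0.0165,0,0,0,0],[-0.0163,-0.0165,0,0,0,0],[-0.0163,-0.0165,0,0,0,0],[-0.0163,-0.0165,0,0,0,0]]' 1
python3 -m handwheel '[[0,0,0.02,0,0,0],[0,0,0.03,0,0,0],[0,0,0.03,0,0,0],[0,0,0.03,0,0,0],[0,0,0,0,0,0],[0,0,0,0,0,0],[0,0,0,0,0,0],[0,0,0,0,0,0]]'
cat >> h.py <<'E'
from scipy.optimize import least_squares
def rim(P,xy,z,off=True):
    B=P[(np.hypot(*(P[:,:2]-xy).T)<.045)&(abs(P[:,2]-z)<.004)]
    f=least_squares(lambda c:np.hypot(*(B[:,:2]-c).T)-.0305,xy,loss='soft_l1',f_scale=.003)
    print('rim',len(B),f.x.round(4),'res',abs(f.fun).mean().round(4),'top',np.percentile(B[:,2],98).round(4))
    o=monitor.get_obs(); y=np.radians(o['tcp_rot'][2]); d=f.x-o['ee_pos'][:2]
    print(' dtool x,y',(d@[np.cos(y),np.sin(y)]).round(4),(d@[np.sin(y),-np.cos(y)]).round(4),'ee',o['ee_pos'].round(4),'t',o['time'])
E
python3 -c "
from h import *
tips('open'); o,c,P=look('w5'); print(o['wrist_force'],o['tcp_rot'])
rim(P,[.4315,.1925],.106)
c=cams.camera('top'); A=world(c)[c['depth']>0]; B=A[(A[:,2]>.21)&(A[:,2]<.27)&(np.hypot(*(A[:,:2]-[.577,.185]).T)<.18)&(A[:,1]>.27)]
print(len(B),B[B[:,2]>.245].mean(0))
"
```

```text
time: 17.32
ee_pos: [0.5539, 0.3335, 0.3261]
tcp_rot: [179.8, -0.1, 94.7]
wrist_force: [0.8, 0.4, -0.9]
opening: 0.0278
time: 17.98
ee_pos: [0.4313, 0.1914, 0.3226]
tcp_rot: [-179.9, 0.0, 94.7]
wrist_force: [0.5, 0.3, 0.3]
opening: 0.0856
time: 18.65
ee_pos: [0.4329, 0.1926, 0.2161]
tcp_rot: [179.8, -0.1, 94.7]
wrist_force: [0.8, 0.3, 0.5]
opening: 0.0854
open -1 opening 0.0854 2035 z max/99% -0.0193 -0.0208 y at tip -0.0425
open 1 opening 0.0854 2043 z max/99% -0.0193 -0.0209 y at tip 0.0432
[ 0.06952392 -0.34525076  0.90430086] [ 1.79843329e+02 -5.13551868e-02  9.47439822e+01]
rim 898 [0.4325 0.1916] res 0.0009 top 0.1069
 dtool x,y -0.001 -0.0004 ee [0.4328 0.1926 0.2158] t 18.75
11 [0.55533946 0.33524057 0.2613553 ]
```

View pics/w5.png

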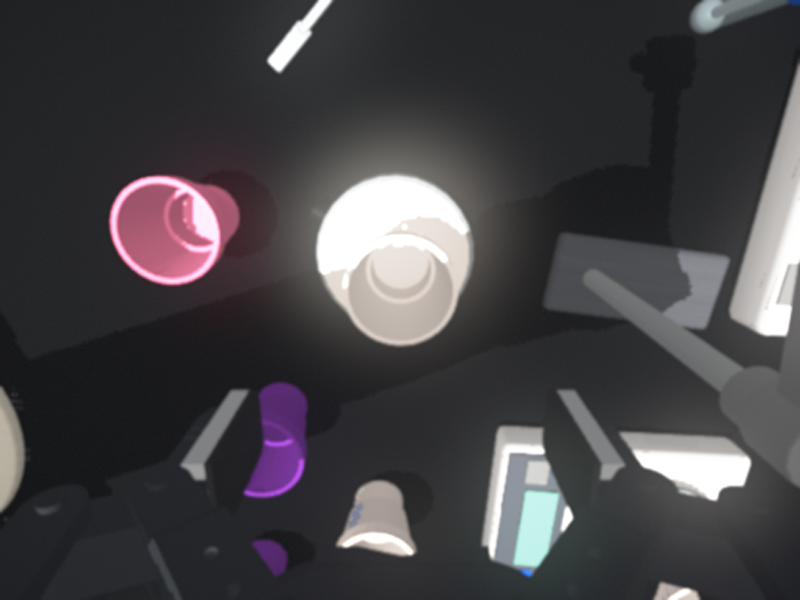

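The wrist view shows the stirrer beaker rim centred at (403,290), with the arm and electrode swung away at the right. The top camera puts the knob at (0.555,0.335), about 75° round, which is the stop. Next I'll grasp the collar and lift.

```bash
python3 -m handwheel '[[-0.001,0,0.025,0,0,0],[0,0,0.025,0,0,0],[0,0,0.025,0,0,0],[0,0,0.025,0,0,0],[0,0,0.025,0,0,0],[0,0,0.01,0,0,0],[0,0,0.007,0,0,0],[0,0,0,0,0,0]]' 1 25
python3 -m handwheel '[[0,0,0,0,0,0],[0,0,0,0,0,0],[0,0,0,0,0,0],[0,0,0,0,0,0],[0,0,0,0,0,0],[0,0,0,0,0,0],[0,0,0,0,0,0],[0,0,0,0,0,0]]' -1 25
python3 -c "
from h import *
tips('grip')"
```

```text
time: 19.47
ee_pos: [0.432, 0.1913, 0.0718]
tcp_rot: [-180.0, 0.0, 94.7]
wrist_force: [-0.4, 0.1, 0.4]
opening: 0.0851
time: 20.13
ee_pos: [0.433, 0.1917, 0.0739]
tcp_rot: [179.9, -0.1, 94.7]
wrist_force: [-1.2, 0.4, 8.0]
opening: 0.063
grip -1 opening 0.063 5237 z max/99% 0.035 0.0301 y at tip -0.0122
grip 1 opening 0.063 5367 z max/99% 0.0349 0.0304 y at tip 0.0115
```

Gripped (opening 63 mm). I'll lift it and carry it to above the tray.

```bash
python3 -m handwheel '[[0,0,-0.005,0,0,0],[0,0,-0.01,0,0,0],[0,0,-0.02,0,0,0],[0,0,-0.025,0,0,0],[0,0,-0.03,0,0,0],[0,0,-0.03,0,0,0],[0,0,-0.02,0,0,0],[0,0,-0.006,0,0,0]]'
python3 -m handwheel '[[-0.015,0.002,0,0,0,0],[-0.0274,0.0039,0,0,0,0],[-0.0274,0.0039,0,0,0,0],[-0.0274,0.0039,0,0,0,0],[-0.0274,0.0039,0,0,0,0],[-0.0274,0.0039,0,0,0,0],[-0.0274,0.0039,0,0,0,0],[-0.0274,0.0039,0,0,0,0]]'
python3 -m handwheel '[[-0.0274,0.0039,0,0,0,0],[-0.0274,0.0039,0,0,0,0],[-0.0274,0.0039,0,0,0,0],[-0.0274,0.0039,0,0,0,0],[-0.0274,0.0039,0,0,0,0],[-0.0274,0.0039,0,0,0,0],[-0.0274,0.0039,0,0,0,0],[-0.0274,0.0039,0,0,0,0]]'
python3 -m handwheel '[[-0.012,0.0018,0,0,0,0],[0,0,0,0,0,0],[0,0,0,0,0,0],[0,0,0,0,0,0],[0,0,0,0,0,0],[0,0,0,0,0,0],[0,0,0,0,0,0],[0,0,0,0,0,0]]'
python3 -c "
from h import *
o,c,P=look('w6'); print(o['ee_pos'],o['wrist_force'],o['opening'],o['tcp_rot'])
rim(P,[.531,-.2395],.079)
rim(P,o['ee_pos'][:2],o['ee_pos'][2]+.032)
c=cams.camera('top'); A=world(c)[c['depth']>0]; rim(A,[.531,-.2395],.079)
"
```

```text
time: 20.85
ee_pos: [0.4332, 0.1917, 0.2227]
tcp_rot: [179.7, -0.1, 94.7]
wrist_force: [-0.0, 1.0, 0.5]
opening: 0.0631
time: 21.52
ee_pos: [0.4784, -0.0138, 0.218]
tcp_rot: [-180.0, -0.0, 94.7]
wrist_force: [0.1, -0.0, 0.3]
opening: 0.0636
time: 22.18
ee_pos: [0.5277, -0.2296, 0.2179]
tcp_rot: [-180.0, -0.0, 94.7]
wrist_force: [-0.3, 1.5, 0.7]
opening: 0.0633
time: 22.85
ee_pos: [0.5305, -0.2395, 0.2184]
tcp_rot: [180.0, 0.0, 94.8]
wrist_force: [-0.5, -1.2, 0.2]
opening: 0.0634
[ 0.53053537 -0.23950589  0.21836091] [-0.45208651 -1.17767476  0.24535318] 0.06344175991962715 [1.79979609e+02 1.05047601e-02 9.47899476e+01]
rim 529 [ 0.5315 -0.2399] res 0.0009 top 0.0799
 dtool x,y -0.0004 0.001 ee [ 0.5305 -0.2396  0.2183] t 22.9
rim 4730 [ 0.5309 -0.2388] res 0.0017 top 0.2535
 dtool x,y 0.0008 0.0005 ee [ 0.5305 -0.2396  0.2183] t 22.9
rim 23 [ 0.5301 -0.2391] res 0.0009 top 0.0825
 dtool x,y 0.0007 -0.0004 ee [ 0.5305 -0.2398  0.2182] t 22.95
```

View pics/w6.png

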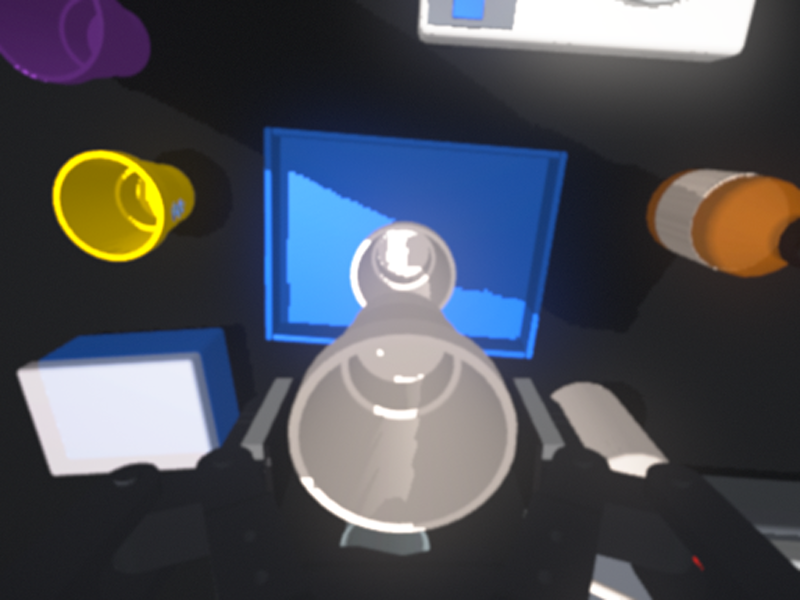

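The held beaker (403,430) is upright and about 1 mm off the tray beaker (405,270) in plan. Now lower it, watching the force.

```bash
python3 -m handwheel '[[0,0.0005,0.02,0,0,0],[0,0,0.025,0,0,0],[0,0,0.025,0,0,0],[0,0,0.025,0,0,0],[0,0,0.02,0,0,0],[0,0,0.01,0,0,0],[0,0,0.01,0,0,0],[0,0,0,0,0,0]]'
python3 -m handwheel '[[0,0,0.002,0,0,0],[0,0,0.002,0,0,0],[0,0,0.002,0,0,0],[0,0,0,0,0,0],[0,0,0.001,0,0,0],[0,0,0,0,0,0],[0,0,0,0,0,0],[0,0,0,0,0,0]]'
python3 -m handwheel '[[0,0,0.001,0,0,0],[0,0,0.001,0,0,0],[0,0,0,0,0,0],[0,0,0,0,0,0],[0,0,0,0,0,0],[0,0,0,0,0,0],[0,0,0,0,0,0],[0,0,0,0,0,0]]'
```

```text
time: 23.62
ee_pos: [0.5304, -0.2397, 0.0816]
tcp_rot: [-179.9, -0.1, 94.7]
wrist_force: [0.5, -0.7, -1.3]
opening: 0.0633
time: 24.28
ee_pos: [0.531, -0.2401, 0.0762]
tcp_rot: [180.0, 0.0, 94.7]
wrist_force: [-0.2, 0.4, -0.4]
opening: 0.0636
time: 24.95
ee_pos: [0.531, -0.24, 0.0742]
tcp_rot: [180.0, 0.0, 94.7]
wrist_force: [-0.4, 0.1, 0.2]
opening: 0.0631
```

```bash
python3 -m handwheel '[[0,0,0.001,0,0,0],[0,0,0.001,0,0,0],[0,0,0,0,0,0],[0,0,0,0,0,0],[0,0,0,0,0,0],[0,0,0,0,0,0],[0,0,0,0,0,0],[0,0,0,0,0,0]]'
python3 -m handwheel '[[0,0,0.001,0,0,0],[0,0,0.001,0,0,0],[0,0,0,0,0,0],[0,0,0,0,0,0],[0,0,0,0,0,0],[0,0,0,0,0,0],[0,0,0,0,0,0],[0,0,0,0,0,0]]'
```

```text
time: 25.62
ee_pos: [0.5313, -0.2402, 0.073]
tcp_rot: [179.9, 0.0, 94.7]
wrist_force: [-0.8, 0.5, 5.5]
opening: 0.0633
time: 26.28
ee_pos: [0.5315, -0.2406, 0.0729]
tcp_rot: [179.9, 0.1, 94.7]
wrist_force: [-5.8, 1.3, 17.7]
opening: 0.0636
```

Seated: contact at TCP 0.073, exactly the fully-home height predicted. Release, lift, check, then over the bench beaker.

```bash
python3 -m handwheel '[[0,0,-0.002,0,0,0],[0,0,0,0,0,0],[0,0,0,0,0,0],[0,0,0,0,0,0],[0,0,-0.02,0,0,0],[0,0,-0.03,0,0,0],[0,0,-0.04,0,0,0],[0,0,-0.04,0,0,0]]' 1
python3 -c "
from h import *
o,c,P=look('w7'); rim(P,[.531,-.2395],.105)
B=P[np.hypot(*(P[:,:2]-[.531,-.2395]).T)<.045]; print(np.percentile(B[:,2],[90,99]))"
python3 -m handwheel '[[0.026,-0.0103,0,0,0,0],[0.026,-0.0103,0,0,0,0],[0.026,-0.0103,0,0,0,0],[0.026,-0.0103,0,0,0,0],[0.026,-0.0103,0,0,0,0],[0.026,-0.0103,0,0,0,0],[0.026,-0.0103,0,0,0,0],[0.026,-0.0103,0,0,0,0]]'
python3 -m handwheel '[[0,0,0.015,0,0,0],[0,0,0.015,0,0,0],[0,0,0,0,0,0],[0,0,0,0,0,0],[0,0,0,0,0,0],[0,0,0,0,0,0],[0,0,0,0,0,0],[0,0,0,0,0,0]]'
python3 -c "
from h import *
o,c,P=look('w8'); rim(P,[.432,-.040],.074);print(o['wrist_force'])"
```

```text
time: 26.95
ee_pos: [0.5303, -0.2396, 0.2024]
tcp_rot: [-179.9, -0.1, 94.7]
wrist_force: [1.7, -0.6, 0.0]
opening: 0.0851
rim 997 [ 0.5309 -0.2404] res 0.0009 top 0.1059
 dtool x,y 0.0002 -0.0012 ee [ 0.5322 -0.2405  0.2118] t 27.0
[0.29450924 0.29841676]
time: 27.67
ee_pos: [0.4309, -0.0385, 0.2017]
tcp_rot: [-180.0, -0.0, 94.7]
wrist_force: [0.6, 0.6, 0.4]
opening: 0.0854
time: 28.33
ee_pos: [0.432, -0.0398, 0.1726]
tcp_rot: [180.0, 0.0, 94.7]
wrist_force: [0.0, -1.4, -0.0]
opening: 0.0854
rim 986 [ 0.4316 -0.0396] res 0.0009 top 0.0748
 dtool x,y 0.0002 -0.0003 ee [ 0.4319 -0.0397  0.1724] t 28.3833
[ 0.01016569 -1.41152191 -0.02303954]
```

First nesting confirmed (rim 0.105). The bench beaker is centred under the gripper, so grasp it and lift.

```bash
python3 -m handwheel '[[0,0,0.02,0,0,0],[0,0,0.025,0,0,0],[0,0,0.025,0,0,0],[0,0,0.025,0,0,0],[0,0,0.02,0,0,0],[0,0,0.01,0,0,0],[0,0,0.005,0,0,0],[0,0,0,0,0,0]]' 1 25
python3 -m handwheel '[[0,0,0,0,0,0],[0,0,0,0,0,0],[0,0,0,0,0,0],[0,0,0,0,0,0],[0,0,0,0,0,0],[0,0,0,0,0,0],[0,0,0,0,0,0],[0,0,0,0,0,0]]' -1 25
python3 -m handwheel '[[0,0,-0.005,0,0,0],[0,0,-0.01,0,0,0],[0,0,-0.02,0,0,0],[0,0,-0.03,0,0,0],[0,0,-0.035,0,0,0],[0,0,-0.035,0,0,0],[0,0,-0.035,0,0,0],[0,0,-0.01,0,0,0]]'
```

```text
time: 29.05
ee_pos: [0.4314, -0.0396, 0.0418]
tcp_rot: [-180.0, -0.0, 94.7]
wrist_force: [-0.7, -0.5, 1.0]
opening: 0.0853
time: 29.72
ee_pos: [0.4325, -0.0397, 0.0438]
tcp_rot: [179.9, 0.0, 94.7]
wrist_force: [-2.3, 0.4, 6.5]
opening: 0.0637
time: 30.38
ee_pos: [0.4328, -0.0396, 0.2284]
tcp_rot: [179.6, 0.1, 94.7]
wrist_force: [1.6, -0.9, -0.7]
opening: 0.064
```

```bash
python3 -m handwheel '[[-0.026,0.0103,0,0,0,0],[-0.026,0.0103,0,0,0,0],[-0.026,0.0103,0,0,0,0],[-0.026,0.0103,0,0,0,0],[-0.026,0.0103,0,0,0,0],[-0.026,0.0103,0,0,0,0],[-0.026,0.0103,0,0,0,0],[-0.026,0.0103,0,0,0,0]]'
python3 -m handwheel '[[0,0,0.005,0,0,0],[0,0,0.005,0,0,0],[0,0,0,0,0,0],[0,0,0,0,0,0],[0,0,0,0,0,0],[0,0,0,0,0,0],[0,0,0,0,0,0],[0,0,0,0,0,0]]'
python3 -c "
from h import *
o,c,P=look('w9'); print(o['wrist_force'],o['opening']); rim(P,[.531,-.2395],.105); rim(P,o['ee_pos'][:2],o['ee_pos'][2]+.031)"
```

```text
time: 31.05
ee_pos: [0.5314, -0.2414, 0.2225]
tcp_rot: [180.0, 0.0, 94.7]
wrist_force: [0.5, 0.9, -1.1]
opening: 0.0637
time: 31.72
ee_pos: [0.531, -0.2397, 0.2126]
tcp_rot: [180.0, 0.0, 94.8]
wrist_force: [0.2, 0.8, -0.2]
opening: 0.0635
[ 0.16208873  0.78601531 -0.21721148] 0.06347200590023705
rim 591 [ 0.531  -0.2407] res 0.0008 top 0.1059
 dtool x,y -0.0009 -0.0001 ee [ 0.531  -0.2398  0.2125] t 31.7667
rim 4353 [ 0.5314 -0.239 ] res 0.0018 top 0.2468
 dtool x,y 0.0007 0.0005 ee [ 0.531  -0.2398  0.2125] t 31.7667
```

```bash
python3 -m handwheel '[[-0.001,0,0.02,0,0,0],[0,0,0.025,0,0,0],[0,0,0.025,0,0,0],[0,0,0.015,0,0,0],[0,0,0.012,0,0,0],[0,0,0.007,0,0,0],[0,0,0.002,0,0,0],[0,0,0,0,0,0]]'
python3 -m handwheel '[[0,0,0.001,0,0,0],[0,0,0.001,0,0,0],[0,0,0.001,0,0,0],[0,0,0.001,0,0,0],[0,0,0,0,0,0],[0,0,0,0,0,0],[0,0,0,0,0,0],[0,0,0,0,0,0]]'
python3 -m handwheel '[[0,0,0.001,0,0,0],[0,0,0.001,0,0,0],[0,0,0.0005,0,0,0],[0,0,0,0,0,0],[0,0,0,0,0,0],[0,0,0,0,0,0],[0,0,0,0,0,0],[0,0,0,0,0,0]]'
```

```text
time: 32.43
ee_pos: [0.5312, -0.241, 0.1063]
tcp_rot: [180.0, 0.0, 94.7]
wrist_force: [0.3, -1.0, -0.1]
opening: 0.0636
time: 33.1
ee_pos: [0.5311, -0.241, 0.1022]
tcp_rot: [180.0, 0.0, 94.7]
wrist_force: [-0.2, 0.1, -1.1]
opening: 0.0639
time: 33.77
ee_pos: [0.5317, -0.2413, 0.1008]
tcp_rot: [179.9, 0.1, 94.7]
wrist_force: [0.4, -0.2, 6.4]
opening: 0.0637
```

```bash
python3 -m handwheel '[[0,0,0.001,0,0,0],[0,0,0,0,0,0],[0,0,0,0,0,0],[0,0,0,0,0,0],[0,0,0,0,0,0],[0,0,0,0,0,0],[0,0,0,0,0,0],[0,0,0,0,0,0]]'
python3 -m handwheel '[[0,0,-0.002,0,0,0],[0,0,0,0,0,0],[0,0,0,0,0,0],[0,0,0,0,0,0],[0,0,-0.02,0,0,0],[0,0,-0.03,0,0,0],[0,0,-0.04,0,0,0],[0,0,-0.04,0,0,0]]' 1
python3 -c "
from h import *
o,c,P=look('w10'); rim(P,[.531,-.2405],.131)"
python3 -m handwheel '[[0.0273,0.0169,0,0,0,0],[0.0273,0.0169,0,0,0,0],[0.0273,0.0169,0,0,0,0],[0.0273,0.0169,0,0,0,0],[0.0273,0.0169,0,0,0,0],[0.0273,0.0169,0,0,0,0],[0.0273,0.0169,0,0,0,0],[0.0273,0.0169,0,0,0,0]]'
python3 -m handwheel '[[0,0,0,0,0,0],[0,0,0,0,0,0],[0,0,0,0,0,0],[0,0,0,0,0,0],[0,0,0,0,0,0],[0,0,0,0,0,0],[0,0,0,0,0,0],[0,0,0,0,0,0]]'
python3 -c "
from h import *
o,c,P=look('w11'); rim(P,[.6485,-.0125],.126);print(o['wrist_force'])"
```

```text
time: 34.43
ee_pos: [0.5319, -0.2415, 0.1007]
tcp_rot: [179.8, 0.1, 94.7]
wrist_force: [-1.3, -0.0, 12.1]
opening: 0.0633
time: 35.1
ee_pos: [0.5303, -0.2407, 0.231]
tcp_rot: [-179.9, -0.1, 94.7]
wrist_force: [1.2, -1.0, 1.0]
opening: 0.0853
rim 964 [ 0.5303 -0.2412] res 0.0009 top 0.1318
 dtool x,y 0.0004 -0.0016 ee [ 0.532  -0.2414  0.2403] t 35.15
time: 35.82
ee_pos: [0.6482, -0.0106, 0.2301]
tcp_rot: [-180.0, -0.0, 94.7]
wrist_force: [0.5, -1.1, -0.3]
opening: 0.0851
time: 36.48
ee_pos: [0.6476, -0.0127, 0.2308]
tcp_rot: [180.0, 0.0, 94.7]
wrist_force: [-0.5, -0.3, 0.5]
opening: 0.0856
rim 945 [ 0.6492 -0.012 ] res 0.0009 top 0.1268
 dtool x,y 0.0005 0.0016 ee [ 0.6477 -0.0126  0.2307] t 36.5333
[-0.51476635 -0.30962777  0.49245139]
```

View pics/w11.png

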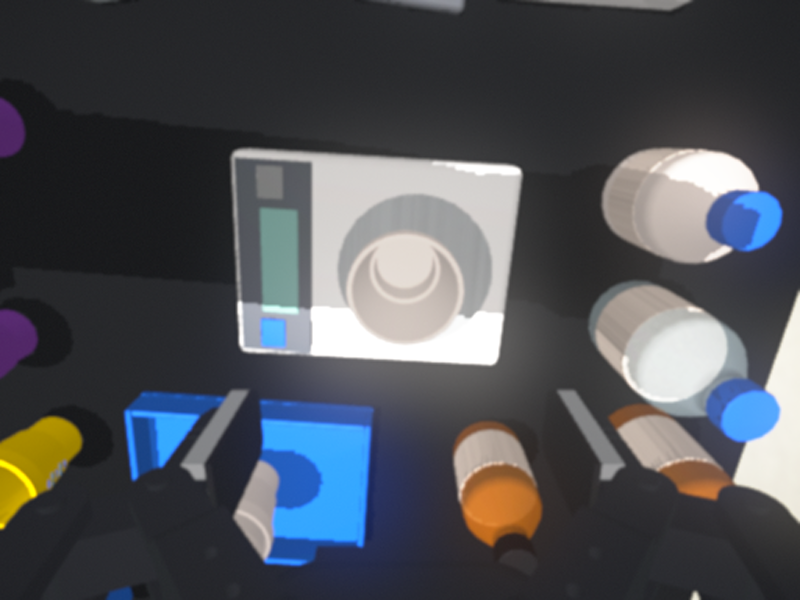

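```bash
python3 -c "
from h import *
w=np.load('w11.npz'); P=w['P'][w['d']>.2]
B=P[(P[:,2]>.08)&(P[:,2]<.22)&(P[:,0]>.69)&(abs(P[:,1]+.01)<.1)]
for y in np.arange(-.1,.09,.02):
    b=B[abs(B[:,1]-y)<.01]
    if len(b): print(y.round(2),len(b),'xmin',b[:,0].min().round(3),'zmax',b[:,2].max().round(3))
"
```

```text
-0.1 9 xmin 0.826 zmax 0.099
-0.08 560 xmin 0.807 zmax 0.151
-0.06 2026 xmin 0.805 zmax 0.152
-0.04 2109 xmin 0.806 zmax 0.152
-0.02 303 xmin 0.822 zmax 0.102
0.0 3 xmin 0.829 zmax 0.081
0.02 790 xmin 0.802 zmax 0.121
0.04 1781 xmin 0.799 zmax 0.122
0.06 1153 xmin 0.8 zmax 0.122
0.08 6 xmin 0.825 zmax 0.081
```

The wrist view shows the balance beaker at (405,290); the bottles at the right are at least 100 mm clear. Stack rim 0.131 is confirmed. Grasp and lift.

```bash
python3 -m handwheel '[[0.0005,0.0015,0.02,0,0,0],[0,0,0.025,0,0,0],[0,0,0.025,0,0,0],[0,0,0.025,0,0,0],[0,0,0.02,0,0,0],[0,0,0.013,0,0,0],[0,0,0.008,0,0,0],[0,0,0,0,0,0]]' 1 25
python3 -m handwheel '[[0,0,0,0,0,0],[0,0,0,0,0,0],[0,0,0,0,0,0],[0,0,0,0,0,0],[0,0,0,0,0,0],[0,0,0,0,0,0],[0,0,0,0,0,0],[0,0,0,0,0,0]]' -1 25
python3 -m handwheel '[[0,0,-0.005,0,0,0],[0,0,-0.01,0,0,0],[0,0,-0.02,0,0,0],[0,0,-0.03,0,0,0],[0,0,-0.03,0,0,0],[0,0,-0.03,0,0,0],[0,0,-0.02,0,0,0],[0,0,-0.005,0,0,0]]'
python3 -m handwheel '[[-0.015,-0.009,0,0,0,0],[-0.0273,-0.0169,0,0,0,0],[-0.0273,-0.0169,0,0,0,0],[-0.0273,-0.0169,0,0,0,0],[-0.0273,-0.0169,0,0,0,0],[-0.0273,-0.0169,0,0,0,0],[-0.0273,-0.0169,0,0,0,0],[-0.0273,-0.0169,0,0,0,0]]'
python3 -m handwheel '[[-0.0125,-0.009,0,0,0,0],[0,0,0,0,0,0],[0,0,0,0,0,0],[0,0,0,0,0,0],[0,0,0,0,0,0],[0,0,0,0,0,0],[0,0,0,0,0,0],[0,0,0,0,0,0]]'
python3 -c "
from h import *
o,c,P=look('w12'); print(o['wrist_force'],o['opening']); rim(P,[.531,-.2405],.131); rim(P,o['ee_pos'][:2],o['ee_pos'][2]+.031)"
```

```text
time: 37.2
ee_pos: [0.6486, -0.0116, 0.0931]
tcp_rot: [-179.9, -0.0, 94.7]
wrist_force: [0.1, 0.1, -0.3]
opening: 0.0852
time: 37.87
ee_pos: [0.65, -0.0116, 0.0965]
tcp_rot: [179.8, 0.0, 94.7]
wrist_force: [-2.2, 0.3, 6.1]
opening: 0.0637
time: 38.53
ee_pos: [0.65, -0.0116, 0.2499]
tcp_rot: [179.6, 0.0, 94.7]
wrist_force: [0.1, -0.1, -0.1]
opening: 0.0638
time: 39.2
ee_pos: [0.5383, -0.2286, 0.2443]
tcp_rot: [-180.0, -0.0, 94.8]
wrist_force: [0.3, 0.1, 0.2]
opening: 0.0636
time: 39.87
ee_pos: [0.5318, -0.2401, 0.2445]
tcp_rot: [-180.0, -0.0, 94.8]
wrist_force: [0.0, -0.0, -0.4]
opening: 0.0634
[ 0.00918304 -0.01262243 -0.37632054] 0.0634028621170266
rim 577 [ 0.5304 -0.2413] res 0.0009 top 0.1319
 dtool x,y -0.001 -0.0013 ee [ 0.5317 -0.2402  0.2445] t 39.9167
rim 4046 [ 0.5322 -0.24  ] res 0.0019 top 0.2788
 dtool x,y 0.0001 0.0006 ee [ 0.5317 -0.2402  0.2445] t 39.9167
```

```bash
python3 -m handwheel '[[-0.001,-0.0013,0.02,0,0,0],[0,0,0.025,0,0,0],[0,0,0.025,0,0,0],[0,0,0.018,0,0,0],[0,0,0.014,0,0,0],[0,0,0.007,0,0,0],[0,0,0.0025,0,0,0],[0,0,0,0,0,0]]'
python3 -m handwheel '[[0,0,0.001,0,0,0],[0,0,0.001,0,0,0],[0,0,0.001,0,0,0],[0,0,0.001,0,0,0],[0,0,0,0,0,0],[0,0,0,0,0,0],[0,0,0,0,0,0],[0,0,0,0,0,0]]'
python3 -m handwheel '[[0,0,0.001,0,0,0],[0,0,0.001,0,0,0],[0,0,0,0,0,0],[0,0,0,0,0,0],[0,0,0,0,0,0],[0,0,0,0,0,0],[0,0,0,0,0,0],[0,0,0,0,0,0]]'
```

```text
time: 40.58
ee_pos: [0.5302, -0.2417, 0.1331]
tcp_rot: [-180.0, -0.0, 94.8]
wrist_force: [-0.3, 0.4, -0.2]
opening: 0.0635
time: 41.25
ee_pos: [0.5303, -0.2418, 0.1292]
tcp_rot: [180.0, 0.0, 94.7]
wrist_force: [-0.5, -0.1, -1.6]
opening: 0.0638
time: 41.92
ee_pos: [0.5304, -0.2419, 0.1275]
tcp_rot: [180.0, 0.0, 94.7]
wrist_force: [0.2, 0.0, 5.2]
opening: 0.0636
```

Contact at 0.1275, as predicted. Press slightly, release, lift, and make the final check.

```bash
python3 -m handwheel '[[0,0,0.001,0,0,0],[0,0,0.001,0,0,0],[0,0,0,0,0,0],[0,0,0,0,0,0],[0,0,0,0,0,0],[0,0,0,0,0,0],[0,0,0,0,0,0],[0,0,0,0,0,0]]'
python3 -m handwheel '[[0,0,-0.002,0,0,0],[0,0,0,0,0,0],[0,0,0,0,0,0],[0,0,0,0,0,0],[0,0,-0.02,0,0,0],[0,0,-0.03,0,0,0],[0,0,-0.04,0,0,0],[0,0,-0.04,0,0,0]]' 1
python3 -m handwheel '[[0,0,-0.02,0,0,0],[0,0,0,0,0,0],[0,0,0,0,0,0],[0,0,0,0,0,0],[0,0,0,0,0,0],[0,0,0,0,0,0],[0,0,0,0,0,0],[0,0,0,0,0,0]]'
python3 -c "
from h import *
o,c,P=look('w13'); rim(P,[.531,-.2405],.157)
c=cams.camera('scene'); A=world(c)[c['depth']>0]; B=A[(np.hypot(*(A[:,:2]-[.531,-.237]).T)<.05)&(A[:,2]<.2)]; print('scene top z',np.percentile(B[:,2],98))
cv2.imwrite('pics/s13.png',cv2.resize(c['img'][120:300,170:410,::-1],(800,600),interpolation=cv2.INTER_CUBIC))
t=cams.camera('top'); A=world(t)[t['depth']>0]; B=A[(A[:,2]>.245)&(A[:,2]<.27)&(np.hypot(*(A[:,:2]-[.555,.335]).T)<.04)]; print('knob',B.mean(0),len(B))
"
```

```text
time: 42.58
ee_pos: [0.5309, -0.2422, 0.1273]
tcp_rot: [179.8, 0.1, 94.7]
wrist_force: [-1.2, 1.3, 15.4]
opening: 0.0634
time: 43.25
ee_pos: [0.5295, -0.2415, 0.2574]
tcp_rot: [-179.9, -0.1, 94.7]
wrist_force: [0.9, -0.9, 1.2]
opening: 0.085
time: 43.92
ee_pos: [0.53, -0.2417, 0.2765]
tcp_rot: [-179.9, -0.0, 94.7]
wrist_force: [-1.7, 0.5, 0.3]
opening: 0.0853
rim 862 [ 0.5299 -0.242 ] res 0.0009 top 0.1579
 dtool x,y -0.0003 -0.0002 ee [ 0.5301 -0.2417  0.2767] t 43.9667
scene top z 0.15558816368593467
knob [0.55063165 0.33180282 0.25851345] 35
```

View pics/s13.png

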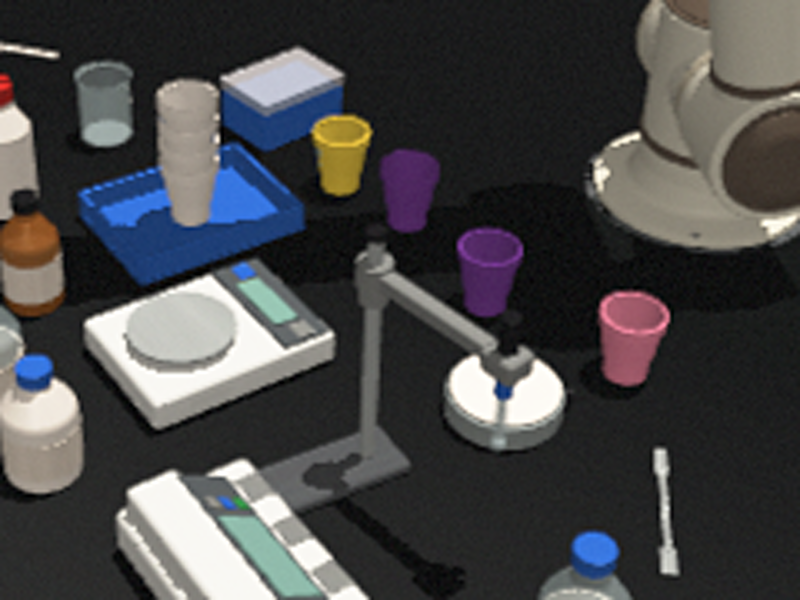

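The stack of four stands upright in the tray at (190,150), rim at 0.157 m (full home height). The electrode arm is swung aside, and everything else is in place. Handing in.

```bash
python3 -c "
from h import *
print(order.job_done())"
```

```text
the job is handed in; nothing more can be done
None
```

The electrode arm is swung to its stop and all four white beakers stand as one stack in the wash tray. I handed the job in at about 44 s of robot time.

- **Swing:** The first try passed over the knob without touching it, because the fingertips sat about 25 mm further back than the stated geometry. I corrected the height and repeated it. The knob then met a hard stop (about 30 N, no further motion) after roughly 74°, and it stayed there. I took this to be the 1.35 rad stop; the last top-camera reading puts the arm within about 1–2° of that. The gripper only took hold of the knob, and I saw no sign of contact with the electrode.
- **Stacking:** The order was stirrer, bench, then balance. Contact came at the heights expected for fully home. After each release the wrist camera measured the rim at 0.105, 0.131 and 0.157 m, as it should be.
- **Final checks:** The scene picture shows the stack upright, and the rest of what it covers looks undisturbed. The gripper is clear, about 0.1 m above the stack. The scene camera's readings were about 4 mm off in y against the other two cameras, so I did not use it for positions.

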